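# Turn the face-down remote over and seat it on its charging rest, pointing at the amplifier

### The job

The wooden remote was left lying face down: turn it over and put it back on its charging rest, face up with its dark red infrared end towards the amplifier on the right, seated flat on the rest's two locating pins and let go. Handle it gently, never letting it drop or topple over, and leave everything else on the cabinet standing where it is.

Things in the scene. Friction and masses are not known exactly. Their poses are not given: they have to be found in the camera images.
- remote_mid (a point): Centre (half-way up) of the remote: a walnut bar 150 mm long (its x), 48 mm wide (its y), 30 mm thick (its z), about 0.17 kg, with square flat ends on which it can stand. x points to the infrared end, whose last 16 mm are dark red all round; z points out of the face, which has a round pale button. It starts face down (z pointing down), red end more or less to the left (+y), centre 15 mm above the cabinet top.
- remote: The same remote and axes; origin at the centre of its flat light-grey underside, 15 mm from remote_mid. On the underside's centre line are two square wells, 16 mm wide and 7 mm deep, at x = +45 mm and x = -25 mm.
- rest_top (a point): Centre of the top of the charging rest, 20 mm above the cabinet top. x points to the end where the infrared end belongs, roughly to the amplifier (-y); z up. Two brass pins, 8 mm across and 5 mm high, stand on the top's centre line at x = +45 mm and x = -25 mm and enter the remote's wells with 4 mm to spare each way. A seated remote's centre is 15 mm above this point; the wrong way round it is 5 mm higher.
- rest: The charging rest, fixed; origin at the centre of its underside, axes as rest_top. A bamboo plinth 146 mm long (its x), 36 mm wide (its y) and 15 mm high on a steel foot plate 172 x 84 x 5 mm: a seated remote overhangs the plinth by 6 mm along each long side. Beyond it, at the right-hand end of the cabinet, stands the amplifier (430 mm wide, 114 mm high, metal front turned in); the turntable (137 mm high) is at the left-hand end.
- dispenser: White plastic push dispenser of record adapters, standing, about 90 x 64 mm and 148 mm high, loose. Origin at the centre of its underside.
- clamp: Stainless steel record clamp, 76 mm across, 44 mm high, loose. Origin at the centre of its underside.
- coaster: Round bamboo coaster, 100 mm across, 8 mm thick, loose, with the tumbler on it. Origin at the centre of its underside.
- tumbler: Glass tumbler on the coaster, 80 mm across, 92 mm high, loose. Origin at the centre of its underside.
- brush: Record brush, a dark walnut block 36 x 100 mm, 33 mm high, loose. Origin at the centre of its underside.
- cleaner: Amber bottle of record cleaner with a pale label, 44 mm across, 115 mm high, loose. Origin at the centre of its underside.
- stylus_case: Walnut case of the stylus gauge, 60 x 90 mm, 29 mm high, loose. Origin at the centre of its underside.
- remote_nose (a point): Centre of the remote's dark red infrared end face, 75 mm along its x from remote_mid.
Not all that is in view belongs to the job. Leave any blue or yellow look-alike of the remote alone. Several things look just like the rest: the one meant starts farthest from the robot's base.

How it is judged:
By the outcome, as a careful person would: the job done as asked, in the order asked, and still so for the second after the job is handed in, with the robot touching nothing.
It also fails if it takes over 54 s, if anything falls off the work surface, if the arm or the gripper's body presses on something with over 40 N, if the wrist force passes 120 N, or if a joint passes its speed limit or range.

### The arm

A 6-joint arm with a two-finger parallel gripper is mounted at the origin on the work surface. World frame = base frame: x ahead of the robot, y to its left, z up, the work surface at z = 0. Lengths are in mm, angles in degrees, forces in N, time in s.
With the tool pointing down it reaches from about 300 to 850 mm from the base axis. Payload 4.2 kg.
Tool frame: the origin (TCP) lies midway between the tips of the shut fingers; the grasp point (between the pads) lies 19 mm behind it; x points along the fingers, y is the direction in which the jaws open and shut, and the axes are right-handed (so a half turn about x gives the same grasp; the last joint's range is limited). The gripper opens to 91 mm and grips with 3 to 60 N. Pads are 32 mm wide; open, the fingers measure 118 mm over their backs; the gripper's body (76 mm by 178 mm) begins 60 mm behind the grasp point.
Start: joints at [-74.255, 18.312, 89.639, -0, 72.044, -1.146], TCP at [167.068, -550.21, 213.976] pointing down, gripper open.
Joint ranges: [-177.97, 177.97], [-48.28, 115.42], [12.27, 149.76], [-77.06, 257.06], [2.81, 150.46], [-146.56, 146.56]. Speed limits (degrees/s): [147.25, 147.25, 180, 180, 180, 180].

### API

Orientations are given as [roll, pitch, yaw] about the fixed x, y, z axes, in that order (R = Rz(yaw) Ry(pitch) Rx(roll)).
In Python, from workcell import env gives the robot as it stands.
- The arm moves only by the shell command python3 -m handwheel 'ROWS' [FORCE]. ROWS is text: rows parted by semicolons, each of 7 numbers parted by spaces: the turn, a rotation vector about the tool's x, y, z in degrees, then the shift along the tool's x, y, z in m, then the finger opening in m, from 0 to 0.0912. In form: rx ry rz x y z grip; .... A call has 1 to 12 rows; each row is the pose to reach, as a shift and turn from the pose commanded when the call began, along the tool's axes at that moment; what a row does not reach only later rows make up. A row lasts 1/12 s, in which the tool goes at most 41.7 mm and 7.16 degrees, less where a joint would pass 70% of its speed; a pose out of reach is approached as far as the arm can. A call with a gripper value outside its range is refused whole. The fingers move at their own pace and stop on an object; FORCE is the grip in N (left out, the last holds). Time passes only in rows, so rows that repeat a pose let the fingers close. It gives the time, the measured TCP pose, the force and the opening at its end, in the units of the state.
- env.state(): the state, without advancing time (a new reading comes with each control period).
- env.grab_frame(name): name is "scene" or "side" or "wrist"; returns the picture (420x560x3 uint8, red, green, blue); there is no depth.
- env.get_calibration(name): a dict with "mtx" (3x3 intrinsics, pixels), "T" (4x4, takes a point from camera to world coordinates); the wrist camera has in their place "hand_eye" (4x4, takes a point from camera to tool coordinates, whose origin is the TCP and whose axes are the tool frame's). Camera axes: x right, y up, looking along -z (the intrinsics and any distortion apply to the point x, -y, -z); pixel columns grow to the right and rows downward; lengths in mm; the calibration is good to about 2 mm. A picture is of the moment at which its call begins: read the wrist's pose just before it. get_calibration takes no time and is no camera call.
- env.job_done(): hands the job in, once; it reports no verdict.
The state is a dict: "time_s": time; "qpos": joint angles; "qvel": joint speeds; "effort": joint torques, N m; "ee_pos": TCP position; "ee_rot": TCP orientation; "force": force on the tool from outside, world axes, zero at the start; "torque": the same for the moment, N m; "gripper_width": finger opening in mm.
Only numpy, scipy, OpenCV 4.12 (cv2) and the standard library are available. Lean on these libraries where they do the work, as an engineer would, in place of code of your own. Each camera call takes 0.05 s, during which the arm holds its last target. There are 200 camera calls.

## Working session

There is one attempt and no reset: what is moved stays moved. The work goes in short steps, Python scripts to look and compute and a shell command to move; the robot and the scene stay as the last step left them, time stands still between calls to the robot, and variables do not carry over. Pictures are saved under pics/ and viewed, on a budget of 10 in all, crops included, one or two more only if the job needs it, and the job is handed in when it is done.

```bash
ls; mkdir -p pics
cat > h.py <<'E'
import numpy as np, cv2
from workcell import env
from scipy.spatial.transform import Rotation as Ro
def cam(name):
    c=env.get_calibration(name); K=np.array(c["mtx"])
    if "T" in c: T=np.array(c["T"])
    else:
        s=env.state(); W=np.eye(4); W[:3,:3]=Ro.from_euler('xyz',s["ee_rot"],degrees=True).as_matrix(); W[:3,3]=s["ee_pos"]
        T=W@np.array(c["hand_eye"])
    return K,T,c
def ray(name,u,v):
    K,T,c=cam(name); d=np.linalg.inv(K)@[u,v,1]; d=np.array([d[0],-d[1],-d[2]])
    return T[:3,3],T[:3,:3]@d
def at(name,u,v,z):
    o,d=ray(name,u,v); return o+d*(z-o[2])/d[2]
def proj(name,P):
    K,T,c=cam(name); P=np.atleast_2d(P); p=(P-T[:3,3])@T[:3,:3]; p=p*[1,-1,-1]; q=p@K.T; return q[:,:2]/q[:,2:]
def shot(name,f):
    im=env.grab_frame(name); cv2.imwrite(f"pics/{f}.png",cv2.cvtColor(im,cv2.COLOR_RGB2BGR)); return im
E
python3 - <<'E'
from h import *
for n in("scene","side"): 
    shot(n,n+"0"); c=env.get_calibration(n); print(n,{k:v for k,v in c.items()})
print(env.get_calibration("wrist")); print(env.state())
E
```

```text
pics
scene {'mtx': array([[438.26858883,   0.        , 278.61685423],
       [  0.        , 438.26858883, 212.93505074],
       [  0.        ,   0.        ,   1.        ]]), 'T': array([[-8.26329525e-01, -4.72524168e-01,  3.06431765e-01,
         8.45501722e+02],
       [ 5.63154423e-01, -6.99111398e-01,  4.40568212e-01,
         4.60569131e+02],
       [ 6.05081204e-03,  5.36622925e-01,  8.43800464e-01,
         9.25442483e+02],
       [ 0.00000000e+00,  0.00000000e+00,  0.00000000e+00,
         1.00000000e+00]])}
side {'mtx': array([[453.60209868,   0.        , 276.20577295],
       [  0.        , 453.60209868, 210.70412645],
       [  0.        ,   0.        ,   1.        ]]), 'T': array([[ 9.92897219e-01,  9.54343957e-02, -7.10449699e-02,
         4.33787283e+02],
       [-1.18036893e-01,  7.15307721e-01, -6.88768579e-01,
        -7.76278150e+02],
       [-1.49131976e-02,  6.92262335e-01,  7.21491827e-01,
         8.39439650e+02],
       [ 0.00000000e+00,  0.00000000e+00,  0.00000000e+00,
         1.00000000e+00]])}
{'mtx': array([[374.00318264,   0.        , 277.7371667 ],
     
[... 400 characters left out ...]
00e+00,  0.00000000e+00,
         1.00000000e+00]])}
{'time_s': 0.1, 'qpos': array([-7.42542372e+01,  1.83460842e+01,  8.97006553e+01,  5.84115805e-04,
        7.20445392e+01, -1.14625925e+00]), 'qvel': array([-0.11372303, -0.04763898, -0.11459743,  0.00466593,  0.00027408,
       -0.05285191]), 'effort': array([-8.37846474e-04, -4.13331449e+01, -2.32509148e+01,  7.29020778e-02,
        4.21626039e-02, -4.90886862e-05]), 'ee_pos': array([ 166.95055797, -549.7399633 ,  213.21495311]), 'ee_rot': array([-91.49486798,  89.90871966, 105.39697359]), 'force': array([-0.4265676 , -0.3160695 , -0.26971372]), 'torque': array([-0.02221001, -0.00737131,  0.00865712]), 'gripper_width': 90.90040127745891}
```

View pics/scene0.png

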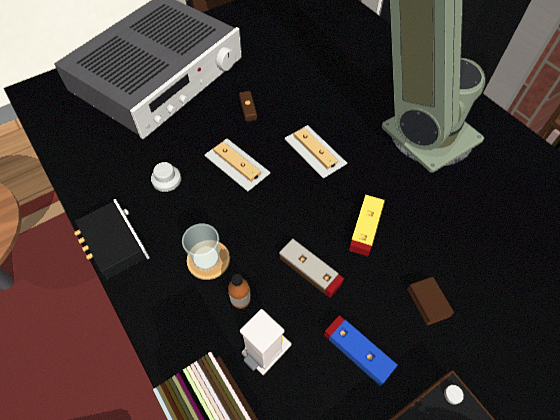

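View pics/side0.png

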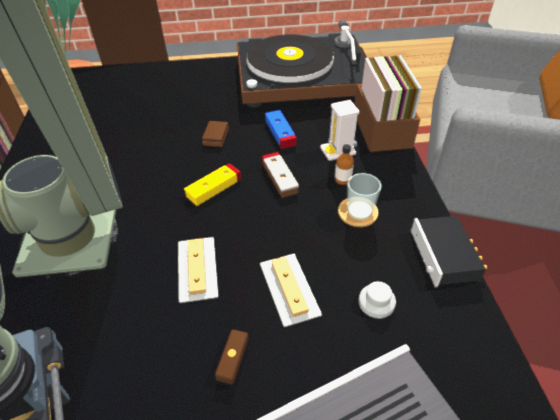

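Both views show the remote lying grey side up (scene about (312,267), side (281,174)) with its red end towards the turntable. There are two rests, at scene (237,163) and (316,150); the first is farther from the arm's base. The tumbler, bottle and dispenser are on the far side of the remote, and the blue and yellow look-alikes are near it.

```bash
cat > seg.py <<'E'
from h import *
def fit(name,box,cond,z):
    im=cv2.imread(f"pics/{name}0.png")[:,:,::-1].astype(int); u0,v0,u1,v1=box
    m=np.zeros(im.shape[:2],np.uint8); m[v0:v1,u0:u1]=cond(im[v0:v1,u0:u1]).astype(np.uint8)
    n,l,st,_=cv2.connectedComponentsWithStats(m); k=1+np.argmax(st[1:,4]); m=(l==k)
    v,u=np.nonzero(m); P=np.array([at(name,a,b,z)[:2] for a,b in zip(u,v)])
    h=cv2.convexHull(P.astype(np.float32)); r=cv2.minAreaRect(h)
    return np.round(P.mean(0),1),[np.round(x,1) for x in r],len(u)
E
python3 - <<'E'
from seg import *
R,G,B=(lambda a:a[...,0]),(lambda a:a[...,1]),(lambda a:a[...,2])
red=lambda a:(R(a)>90)&(G(a)<50)&(B(a)<60)
grey=lambda a:(abs(R(a)-B(a))<35)&(R(a)>110)
bam=lambda a:(R(a)>140)&(R(a)-B(a)>50)
white=lambda a:(R(a)>140)
dark=lambda a:(R(a)>35)&(R(a)-B(a)>20)
S=lambda *a:print(a[0],a[1],fit(*a[1:])) 
for n,b in(("scene",(275,235,350,300)),("side",(258,148,304,200))):
    S("remred",n,b,red,30);S("remgrey",n,b,grey,30);
for n,b in(("scene",(200,130,272,192)),("side",(255,250,325,328))):
    S("restTop",n,b,bam,20);S("plate",n,b,white,5)
for n,b in(("scene",(280,120,350,180)),("side",(172,232,222,305))):
    S("rest2",n,b,bam,20)
S("brush","scene",(235,85,262,125),dark,33);S("brush","side",(212,325,252,388),dark,33)
S("case","scene",(400,270,460,330),dark,29)
S("yellow","scene",(345,190,390,260),lambda a:(R(a)>140)&(B(a)<80),30)
S("blue","scene",(320,310,405,390),lambda a:(B(a)>90)&(R(a)<80),30)
pts=dict(clampTop=("scene",165,170,44),coaster=("scene",208,262,8),cleanertop=("scene",237,279,115),dispTop=("scene",263,332,148),dispTop2=("side",344,108,148),coaster2=("side",358,213,8),cleaner2=("side",346,150,115),tumb=("scene",201,232,92),clamp2=("side",378,290,44))
for k,a in pts.items(): print(k,np.round(at(*a)))
for n,b in(("scene",(150,260,300,380)),):pass
s=env.state(); print(Ro.from_euler('xyz',s["ee_rot"],degrees=True).as_matrix().round(3))
q=np.radians(s["qpos"]); 
M=Ro.from_euler('ZYZYZ',[q[0],q[1]+q[2],q[3],q[4],q[5]]).as_matrix(); print((M.T@Ro.from_euler('xyz',s["ee_rot"],degrees=True).as_matrix()).round(3))
E
```

```text
remred scene (array([526. , 216.6]), [array([525.4, 216.5]), array([56.4, 18.8]), np.float64(14.5)], 198)
remgrey scene (array([541. , 140.8]), [array([540.8, 140.5]), array([ 50.7, 134.1]), np.float64(14.4)], 1147)
remred side (array([520.2, 216.1]), [array([518.6, 215.3]), array([56. , 16.7]), np.float64(27.1)], 46)
remgrey side (array([542.3, 133.9]), [array([541.6, 136.9]), array([ 54.4, 140.3]), np.float64(14.1)], 680)
restTop scene (array([ 517.1, -209.5]), [array([ 517.3, -210.8]), array([ 41.3, 153. ]), np.float64(11.4)], 670)Traceback (most recent call last):
  File "<stdin>", line 12, in <module>
  File "<stdin>", line 8, in <lambda>
  File "seg.py", line 6, in fit
    v,u=np.nonzero(m); P=np.array([at(name,a,b,z)[:2] for a,b in zip(u,v)])
                                   ~~^^^^^^^^^^^^
  File "h.py", line 15, in at
    o,d=ray(name,u,v); return o+d*(z-o[2])/d[2]
        ~~~^^^^^^^^^^
  File "h.py", line 12, in ray
    K,T,c=cam(name); d=np.linalg.inv(K)@[u,v,1]; d=np.array([d[0],-d[1],-d[2]])
          ~~~^^^^^^
  File "h.py", line 5, in cam
    c=env.get_calibration(name); K=np.array(c["mtx"])
ValueError: time passes only in moves, steps and waits
```

```bash
cat > p.py <<'E'
s=open('h.py').read()
s=s.replace("def cam(name):\n    c=env.get_calibration(name)","import os,pickle\ndef cal(n):\n    f=f'cal_{n}.pkl'\n    if not os.path.exists(f): pickle.dump({k:np.array(v) for k,v in env.get_calibration(n).items()},open(f,'wb'))\n    return pickle.load(open(f,'rb'))\nST=None\ndef state():\n    global ST\n    ST=ST or env.state(); return ST\ndef cam(name):\n    c=cal(name)").replace("s=env.state(); W","s=state(); W")
open('h.py','w').write(s)
E
python3 p.py
cat > m.py <<'E'
from seg import *
R,G,B=(lambda a:a[...,0]),(lambda a:a[...,1]),(lambda a:a[...,2])
bam=lambda a:(R(a)>140)&(R(a)-B(a)>50)
white=lambda a:(R(a)>140)
dark=lambda a:(R(a)>35)&(R(a)-B(a)>20)
S=lambda *a:print(a[0],a[1],fit(*a[1:])) 
for n,b in(("scene",(200,130,272,192)),("side",(255,250,325,328))):
    S("restTop",n,b,bam,20);S("plate",n,b,white,5)
for n,b in(("scene",(280,120,350,180)),("side",(172,232,222,305))):
    S("rest2",n,b,bam,20)
S("brush","scene",(235,85,262,125),dark,33);S("brush","side",(212,325,252,388),dark,33)
S("case","scene",(400,270,460,330),dark,29)
S("yellow","scene",(345,190,390,260),lambda a:(R(a)>140)&(B(a)<80),30)
S("blue","scene",(320,310,405,390),lambda a:(B(a)>90)&(R(a)<80),30)
pts=dict(clampTop=("scene",165,170,44),coaster=("scene",208,262,8),cleanertop=("scene",237,279,115),dispTop=("scene",263,332,148),dispTop2=("side",344,108,148),coaster2=("side",358,213,8),cleaner2=("side",346,150,115),tumb=("scene",201,232,92),clamp2=("side",378,290,44))
for k,a in pts.items(): print(k,np.round(at(*a)))
s=state(); A=Ro.from_euler('xyz',s["ee_rot"],degrees=True).as_matrix(); print(A.round(3))
q=np.radians(s["qpos"]); 
M=Ro.from_euler('ZYZYZ',[q[0],q[1]+q[2],q[3],q[4],q[5]]).as_matrix(); print((M.T@A).round(3))
E
python3 m.py
```

```text
restTop scene (array([ 517.1, -209.5]), [array([ 517.3, -210.8]), array([ 41.3, 153. ]), np.float64(11.4)], 670)
plate scene (array([ 516.4, -211.1]), [array([ 516.1, -213.2]), array([ 85. , 173.1]), np.float64(11.6)], 1578)
restTop side (array([ 515.7, -221.4]), [array([ 514.9, -217. ]), array([ 37. , 154.2]), np.float64(11.6)], 1008)
plate side (array([ 516.9, -219.3]), [array([ 516.3, -214.4]), array([ 85.7, 173.6]), np.float64(11.4)], 2606)
rest2 scene (array([ 315.9, -129.9]), [array([ 316.7, -131. ]), array([ 42., 152.]), np.float64(2.0)], 606)
rest2 side (array([ 315.2, -141.2]), [array([ 314.9, -137. ]), array([ 36.9, 156.1]), np.float64(2.2)], 905)
brush scene (array([ 389.9, -355.8]), [array([ 389.2, -356.7]), array([118.2,  35.4]), np.float64(68.3)], 364)
brush side (array([ 384.6, -372.5]), [array([ 385.4, -370.5]), array([106.1,  40. ]), np.float64(68.5)], 1089)
case scene (array([375.4, 359.7]), [array([375.2, 358.4]), array([94.5, 70.2]), np.float64(75.3)], 1306)
yellow scene (array([412.3, 171.6]), [array([412.4, 171.7]), array([17. , 45.3]), np.float64(34.6)], 121)
b
[... 154 characters left out ...]
  8.]
cleanertop [708. 120. 115.]
dispTop [729. 248. 148.]
dispTop2 [728. 240. 148.]
coaster2 [719. -18.   8.]
cleaner2 [705. 103. 115.]
tumb [712. -29.  92.]
clamp2 [ 694. -271.   44.]
[[-0.     0.291 -0.957]
 [ 0.002 -0.957 -0.291]
 [-1.    -0.002 -0.   ]]Traceback (most recent call last):
  File "m.py", line 19, in <module>
    M=Ro.from_euler('ZYZYZ',[q[0],q[1]+q[2],q[3],q[4],q[5]]).as_matrix(); print((M.T@A).round(3))
      ~~~~~~~~~~~~~^^^^^^^^^^^^^^^^^^^^^^^^^^^^^^^^^^^^^^^^^
  File "scipy/spatial/transform/_rotation.pyx", line 1413, in scipy.spatial.transform._rotation.Rotation.from_euler
ValueError: Expected axis specification to be a non-empty string of upto 3 characters, got ZYZYZ
```

```bash
cat >> h.py <<'E'
def Rtool(yaw,phi):
    """jaw axis (tool y) at world yaw; phi=0 down, phi>0 fingers lean to point right (gripper body to the left)"""
    y=np.array([np.cos(np.radians(yaw)),np.sin(np.radians(yaw)),0]); x=np.array([0,0,-1.]); R=np.column_stack([x,y,np.cross(x,y)])
    return R@Ro.from_euler('y',-phi,degrees=True).as_matrix()
def need(pos,R,grasp=False):
    """shift and turn from the current pose; pos is TCP (or grasp point)"""
    s=state(); A=Ro.from_euler('xyz',s["ee_rot"],degrees=True).as_matrix(); pos=np.array(pos,float)
    if grasp: pos=pos+R[:,0]*19
    rv=Ro.from_matrix(A.T@R).as_rotvec(degrees=True); d=A.T@(pos-s["ee_pos"])/1000
    print("need",rv.round(2),d.round(4),"TCP",pos.round(1))
E
python3 - <<'E'
from h import *
need([539,148,150],Rtool(14.4,0))
for uv in((368,225),(370,197),(360,253)): print(at("scene",*uv,30).round())
print("amp front base",at("scene",140,136,0).round(),at("scene",241,65,0).round(), at("side",212,184,30).round())
E
```

```text
need [-8.751e+01 -7.000e-02  7.000e-02] [ 0.0641 -0.5594 -0.5587] TCP [539. 148. 150.]
[363. 140.  30.]
[306.  81.  30.]
[427. 187.  30.]
amp front base [ 688. -452.    0.] [ 294. -551.    0.] [358. 115.  30.]
```

```bash
R='-87.5 0 0 0.064 -0.559 -0.559 0.09'; python3 -m handwheel '-7 0 0 0.005 -0.03 -0.03 0.09;-14 0 0 0.01 -0.07 -0.07 0.09;-21 0 0 0.015 -0.11 -0.11 0.09;-28 0 0 0.02 -0.16 -0.16 0.09;-35 0 0 0.025 -0.21 -0.21 0.09;-42 0 0 0.03 -0.26 -0.26 0.09;-49 0 0 0.035 -0.31 -0.31 0.09;-56 0 0 0.04 -0.36 -0.36 0.09;-63 0 0 0.045 -0.41 -0.41 0.09;-70 0 0 0.05 -0.45 -0.45 0.09;-77 0 0 0.055 -0.49 -0.49 0.09;-82 0 0 0.06 -0.52 -0.52 0.09'
python3 - <<'E'
from h import *
need([539,148,150],Rtool(14.4,0)); print(state()["qpos"].round(1))
E
```

```text
time_s: 1.1
ee_pos: [402.1, -108.6, 173.7]
ee_rot: [18.5, 90.0, -62.3]
force: [1.4, -0.7, -0.6]
gripper_width: 90.3
need [-5.2   0.01 -0.  ] [ 0.0236  0.1761 -0.2314] TCP [539. 148. 150.]
[-16.7   5.9 112.3  -0.   61.7 -25.9]
```

```bash
python3 -m handwheel '-2 0 0 0.006 0.03 -0.03 0.09;-5.2 0 0 0.012 0.05 -0.06 0.09;-5.2 0 0 0.018 0.08 -0.09 0.09;-5.2 0 0 0.0236 0.1 -0.12 0.09;-5.2 0 0 0.0236 0.13 -0.15 0.09;-5.2 0 0 0.0236 0.15 -0.18 0.09;-5.2 0 0 0.0236 0.165 -0.21 0.09;-5.2 0 0 0.0236 0.176 -0.23 0.09;-5.2 0 0 0.0236 0.176 -0.2314 0.09;-5.2 0 0 0.0236 0.176 -0.2314 0.09;-5.2 0 0 0.0236 0.176 -0.2314 0.09'
python3 - <<'E'
from h import *
state(); im=shot("wrist","w1"); need([539,148,150],Rtool(14.4,0)); print(state()["qpos"].round(1))
E
```

```text
time_s: 2.02
ee_pos: [539.2, 144.5, 149.7]
ee_rot: [-70.3, 89.9, -146.2]
force: [0.5, -0.6, 0.2]
gripper_width: 89.9
need [-0.29  0.03  0.1 ] [-0.0003  0.0006 -0.0034] TCP [539. 148. 150.]
[13.8 19.6 97.4 -0.  63.  -0.2]
```

View pics/w1.png

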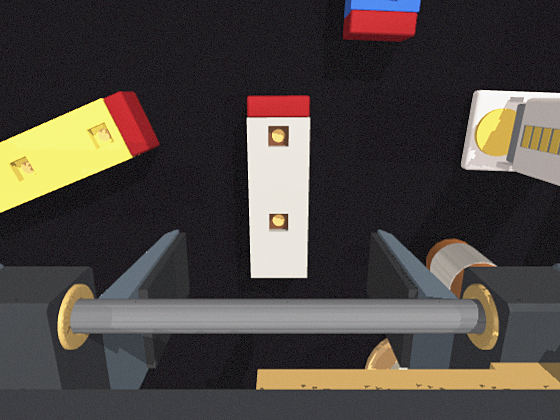

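The wrist view shows the remote centred, grey side up: red end corners at (247,96) and (309,96), tail corners at (249,277) and (307,277). The fingers straddle its axis with room on each side.

Run:
```python
from h import *
P=np.array([at("wrist",u,v,30) for u,v in((247.5,96),(309.5,96),(249.5,277.5),(307.5,277.5))])
print(P.round(1)); n=(P[0]+P[1])/2;t=(P[2]+P[3])/2; d=n-t; L=np.hypot(*d[:2]); yaw=np.degrees(np.arctan2(d[1],d[0]))
mid=(n+t)/2; u=d/L; print("mid",mid.round(1),"len",L.round(1),"yaw",yaw.round(2),"w",np.linalg.norm(P[0]-P[1]).round(1),np.linalg.norm(P[2]-P[3]).round(1))
g=mid+15*u; g[2]=60
need(g,Rtool(yaw-90,30),True); g[2]=27; need(g,Rtool(yaw-90,30),True)
```

```text
[[497.5 215.1  30. ]
 [542.5 226.4  30. ]
 [532.4  68.8  30. ]
 [580.9  81.   30. ]]
mid [538.3 147.9  30. ] len 150.4 yaw 104.11 w 46.5 50.1
need [ -0.03 -29.97   0.08] [ 1.064e-01  1.000e-04 -9.400e-03] TCP [537.  153.2  43.5]
need [ -0.03 -29.97   0.08] [ 1.394e-01  1.000e-04 -9.400e-03] TCP [537.  153.2  10.5]
```

```bash
python3 -m handwheel '0 -6 0 0.02 0 -0.002 0.09;0 -12 0 0.04 0 -0.004 0.09;0 -18 0 0.06 0 -0.006 0.09;0 -24 0 0.08 0 -0.008 0.09;0 -30 0 0.1 0 -0.0094 0.09;0 -30 0 0.115 0 -0.0094 0.09;0 -30 0 0.127 0 -0.0094 0.09;0 -30 0 0.133 0 -0.0094 0.09;0 -30 0 0.137 0 -0.0094 0.09;0 -30 0 0.139 0 -0.0094 0.09;0 -30 0 0.139 0 -0.0094 0.09;0 -30 0 0.139 0 -0.0094 0.09'
python3 - <<'E'
from h import *
need([537,153.2,10.5],Rtool(14.1,30)); print(state()["qpos"].round(1),state()["force"].round(1))
E
```

```text
time_s: 3.07
ee_pos: [538.4, 153.8, 12.2]
ee_rot: [0.2, 60.0, -75.8]
force: [0.1, 0.3, -0.3]
gripper_width: 89.9
need [-0.13 -0.03 -0.06] [ 0.0016 -0.0015 -0.0006] TCP [537.  153.2  10.5]
[ 31.4  34.  104.3 -34.8  56.7  40.7] [ 0.1  0.3 -0.3]
```

```bash
python3 -m handwheel '0 0 0 0.0009 -0.001 -0.0005 0.07;0 0 0 0.0009 -0.001 -0.0005 0.056;0 0 0 0.0009 -0.001 -0.0005 0.05;0 0 0 0.0009 -0.001 -0.0005 0.046;0 0 0 0.0009 -0.001 -0.0005 0.042;0 0 0 0.0009 -0.001 -0.0005 0.042;0 0 0 0.0009 -0.001 -0.0005 0.042;0 0 0 0.0009 -0.001 -0.0005 0.042;0 0 0 0.0009 -0.001 -0.0005 0.042' 25
python3 - <<'E'
from h import *
s=state(); print(s["force"].round(1),s["gripper_width"],s["ee_pos"].round(1))
R=Rtool(14.1,30); 
# lift 100 straight, then turn +90
g=np.array([534.6,162.4,27.5])
need([530,100,200],Rtool(10,-60),True)
E
```

```text
time_s: 3.82
ee_pos: [536.8, 154.1, 10.2]
ee_rot: [0.0, 60.0, -75.9]
force: [-0.3, 0.4, 0.9]
gripper_width: 47.8
[-0.3  0.4  0.9] 47.76342979047713 [536.8 154.1  10.2]
need [ 4.4  89.96  1.17] [-0.139  -0.0186  0.12  ] TCP [527.1 116.2 190.5]
```

```bash
python3 - <<'E'
from h import *
s=state(); A=Ro.from_euler('xyz',s["ee_rot"],degrees=True).as_matrix(); g=s["ee_pos"]-19*A[:,0]; print("g",g.round(1))
m=np.array([538.3,147.9]);u=np.array([np.cos(np.radians(104.1)),np.sin(np.radians(104.1))]); print("xr",(g[:2]-m)@u, "lat",(g[:2]-m)@[u[1],-u[0]])
need([*g[:2],140],Rtool(14.1,30),True)
need([528,29,140],Rtool(14.1,-60),True)
E
python3 -m handwheel '0 0 0 -0.003 -0.001 0.002 0.042;0 0 0 -0.012 -0.001 0.0075 0.042;0 0 0 -0.03 -0.001 0.018 0.042;0 0 0 -0.05 -0.001 0.03 0.042;0 0 0 -0.07 -0.001 0.042 0.042;0 0 0 -0.085 -0.001 0.05 0.042;0 0 0 -0.095 -0.001 0.055 0.042;0 0 0 -0.098 -0.001 0.0565 0.042;0 0 0 -0.098 -0.001 0.0565 0.042'
```

```text
g [534.5 163.3  26.6]
xr 15.892178006305068 lat 0.045033801645187325
need [-0.01  0.   -0.  ] [-0.0982  0.      0.0567] TCP [536.8 154.1 123.5]
need [-0.e+00  9.e+01 -1.e-02] [-0.0528 -0.039   0.1492] TCP [524.   45.  130.5]
time_s: 4.57
ee_pos: [535.9, 154.1, 124.0]
ee_rot: [0.2, 60.0, -75.8]
force: [0.1, -0.4, -1.7]
gripper_width: 47.7
```

```bash
python3 -m handwheel '0 3 0 0.001 -0.001 0.003 0.042;0 8 0 0.004 -0.003 0.008 0.042;0 14 0 0.007 -0.006 0.014 0.042;0 20 0 0.01 -0.008 0.02 0.042;0 26 0 0.013 -0.011 0.026 0.042;0 32 0 0.016 -0.013 0.033 0.042;0 38 0 0.019 -0.016 0.039 0.042;0 44 0 0.022 -0.018 0.045 0.042;0 50 0 0.025 -0.021 0.052 0.042;0 56 0 0.028 -0.023 0.058 0.042;0 62 0 0.031 -0.026 0.064 0.042;0 68 0 0.034 -0.028 0.07 0.042'
python3 - <<'E'
from h import *
need([528,29,140],Rtool(14.1,-60),True); print(state()["qpos"].round(1),state()["gripper_width"])
E
```

```text
time_s: 5.57
ee_pos: [526.9, 70.7, 128.2]
ee_rot: [-179.9, 51.7, 104.1]
force: [0.5, 0.3, -2.8]
gripper_width: 47.5
need [-0.06 21.74 -0.  ] [-0.0168 -0.0091  0.0177] TCP [524.   45.  130.5]
[-13.9  27.7  99.5  34.3  75.9 -43.5] 47.50406002966517
```

```bash
python3 -m handwheel '0 5 0 -0.004 -0.002 0.004 0.042;0 10 0 -0.008 -0.004 0.008 0.042;0 15 0 -0.012 -0.006 0.012 0.042;0 19 0 -0.014 -0.008 0.015 0.042;0 21 0 -0.0165 -0.009 0.0175 0.042;0 21.8 0 -0.0168 -0.009 0.0177 0.042;0 21.8 0 -0.0168 -0.009 0.0177 0.042;0 21.8 0 -0.0168 -0.009 0.0177 0.042'
python3 - <<'E'
from h import *
shot("side","s1")
need([528,29,93],Rtool(14.1,-60),True); print(state()["qpos"].round(1),state()["gripper_width"])
E
```

```text
time_s: 6.23
ee_pos: [524.5, 46.2, 130.6]
ee_rot: [-179.9, 30.2, 104.1]
force: [-0.1, 0.2, -1.6]
gripper_width: 47.5
need [0.01 0.25 0.04] [ 0.0228 -0.0008  0.0418] TCP [524.   45.   83.5]
[-22.5  37.4  97.   43.8  90.9 -55.1] 47.9606130696114
```

View pics/s1.png

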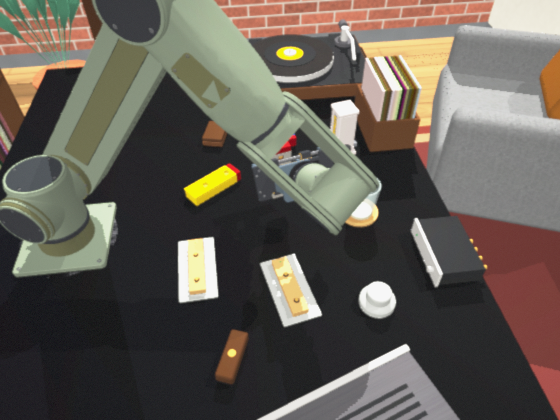

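```bash
python3 -m handwheel '0 0.3 0 0.003 -0.001 0.005 0.042;0 0.3 0 0.008 -0.001 0.014 0.042;0 0.3 0 0.013 -0.001 0.0235 0.042;0 0.3 0 0.018 -0.001 0.033 0.042;0 0.3 0 0.0205 -0.001 0.0375 0.042;0 0.3 0 0.0218 -0.001 0.04 0.042;0 0.3 0 0.0218 -0.001 0.04 0.042;0 0.3 0 0.0218 -0.001 0.04 0.042'
python3 - <<'E'
from h import *
im=shot("scene","c1"); cv2.imwrite("pics/c1z.png",cv2.resize(im[150:350,180:440,::-1],None,fx=3,fy=3,interpolation=cv2.INTER_CUBIC)[:600,:780])
need([528,29,91],Rtool(14.1,-60),True); print(state()["force"].round(2))
# predicted remote corners
s=state();A=Ro.from_euler('xyz',s["ee_rot"],degrees=True).as_matrix(); g=s["ee_pos"]-19*A[:,0]; print("g",g.round(1))
for nm,z in(("bottom",-90.9),("top",59.1)): print(nm,((proj("scene",[[g[0]-.244*(a)+.97*b,g[1]+.97*a+.244*b,g[2]+z] for a in(-3.4,26.6) for b in(-24,24)])-[180,150])*3).round().tolist())
print("pins side",proj("side",[[516+r*.199,-213-r*.98,25] for r in(45,-25)]).round(),proj("side",[[516+r*.199,-213-r*.98,25] for r in(-45,25)]).round())
E
```

```text
time_s: 6.95
ee_pos: [524.1, 44.5, 85.6]
ee_rot: [-180.0, 29.9, 104.1]
force: [-0.5, -0.0, -1.7]
gripper_width: 47.7
need [ 0.01 -0.1  -0.02] [ 0.0026 -0.0001  0.0035] TCP [524.   45.   81.5]
[ 0.74  0.36 -1.45]
g [528.2  28.5  95.3]
bottom [[328.0, 220.0], [289.0, 258.0], [356.0, 241.0], [318.0, 280.0]]
top [[334.0, 112.0], [290.0, 153.0], [366.0, 135.0], [322.0, 177.0]]
pins side [[296. 298.]
 [285. 273.]] [[282. 266.]
 [293. 291.]]
```

View pics/c1z.png

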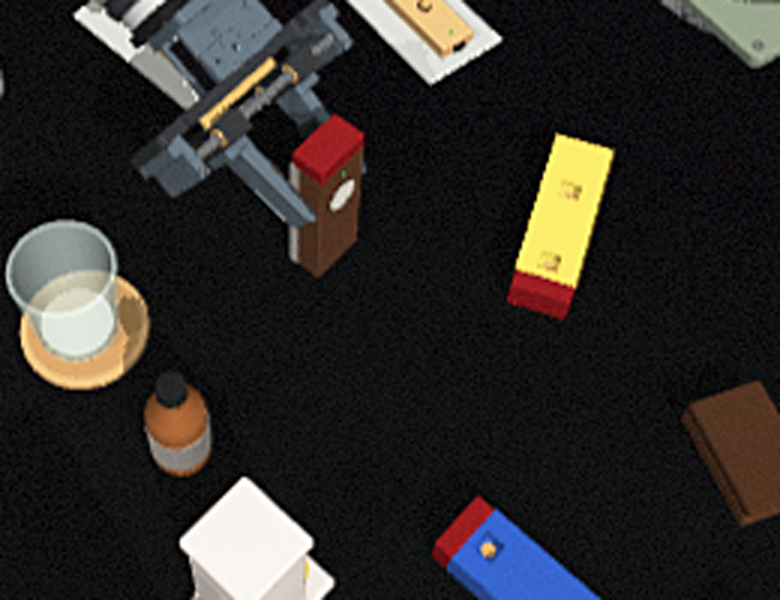

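The remote is upright, red end on top and button face towards the turntable, as predicted to within about 5 px of this 3x crop. The rest's pins in the earlier side view match x pointing right. Next I lower to contact.

```bash
python3 -m handwheel '0 0 0 0.0007 0 0.0013 0.042;0 0 0 0.0013 0 0.0022 0.042;0 0 0 0.0018 0 0.003 0.042;0 0 0 0.002 0 0.0035 0.042;0 0 0 0.002 0 0.0035 0.042;0 0 0 0.002 0 0.0035 0.042'; python3 -m handwheel '0 0 0 0.0003 0 0.0006 0.042;0 0 0 0.0003 0 0.0006 0.042;0 0 0 0.0003 0 0.0006 0.042'
```

```text
time_s: 7.5
ee_pos: [524.0, 44.5, 81.6]
ee_rot: [180.0, 29.9, 104.1]
force: [0.7, -0.3, -2.5]
gripper_width: 48.0
time_s: 7.75
ee_pos: [524.0, 44.5, 80.9]
ee_rot: [-180.0, 29.9, 104.1]
force: [-1.0, 0.4, -2.3]
gripper_width: 47.7
```

```bash
python3 -m handwheel '0 0 0 0.0003 0 0.0005 0.042;0 0 0 0.0003 0 0.0005 0.042;0 0 0 0.0003 0 0.0005 0.042'; python3 -m handwheel '0 0 0 0.0003 0 0.0005 0.042;0 0 0 0.0003 0 0.0005 0.042;0 0 0 0.0003 0 0.0005 0.042'
```

```text
time_s: 8.0
ee_pos: [524.0, 44.5, 80.3]
ee_rot: [-180.0, 29.9, 104.1]
force: [-0.7, -0.3, -1.9]
gripper_width: 47.7
time_s: 8.25
ee_pos: [524.0, 44.5, 80.3]
ee_rot: [180.0, 29.9, 104.1]
force: [-0.0, -0.5, 1.8]
gripper_width: 47.7
```

```bash
python3 -m handwheel '0 0 0 0 0 0 0.046;0 0 0 0 0 0 0.047;0 0 0 0 0 0 0.048' 4; python3 -m handwheel '0 0 0 0 0 0 0.05;0 0 0 0 0 0 0.054;0 0 0 0 0 0 0.06;0 0 0 0 0 0 0.07;0 0 0 0 0 0 0.08;0 0 0 0 0 0 0.09;0 0 0 0 0 0 0.09'; python3 -m handwheel '0 0 0 -0.003 0 0 0.09;0 0 0 -0.012 0 0 0.09;0 0 0 -0.028 0 0 0.09;0 0 0 -0.05 0 0 0.09;0 0 0 -0.075 0 0 0.09;0 0 0 -0.095 0 0 0.09;0 0 0 -0.11 0 0 0.09;0 0 0 -0.12 0 0 0.09;0 0 0 -0.12 0 0 0.09'
python3 - <<'E'
from h import *
im=shot("scene","c2"); cv2.imwrite("pics/c2z.png",cv2.resize(im[150:350,180:440,::-1],None,fx=3,fy=3,interpolation=cv2.INTER_CUBIC)[:600,:780])
need([528,28.5,300],Rtool(14.1,0)); 
g=np.array([528.2,28.5,89.8])
for nm,z in(("bottom",-90.9),("top",59.1)): print(nm,((proj("scene",[[g[0]-.244*(a)+.97*b,g[1]+.97*a+.244*b,g[2]+z] for a in(-3.4,26.6) for b in(-24,24)])-[180,150])*3).round().tolist())
E
```

```text
time_s: 8.5
ee_pos: [524.2, 44.6, 80.0]
ee_rot: [180.0, 29.9, 104.1]
force: [0.5, -0.8, 1.2]
gripper_width: 47.7
time_s: 9.08
ee_pos: [524.0, 44.5, 79.7]
ee_rot: [-180.0, 29.9, 104.1]
force: [0.0, -0.8, 1.2]
gripper_width: 84.0
time_s: 9.83
ee_pos: [550.3, -58.5, 140.4]
ee_rot: [179.8, 30.0, 103.9]
force: [-0.6, -0.4, 0.4]
gripper_width: 90.1
need [-4.000e-02 -6.004e+01 -9.000e-02] [-3.30e-03 -1.00e-04 -1.83e-01] TCP [528.   28.5 300. ]
bottom [[328.0, 223.0], [289.0, 261.0], [356.0, 244.0], [317.0, 283.0]]
top [[334.0, 117.0], [290.0, 158.0], [366.0, 139.0], [322.0, 181.0]]
```

View pics/c2z.png

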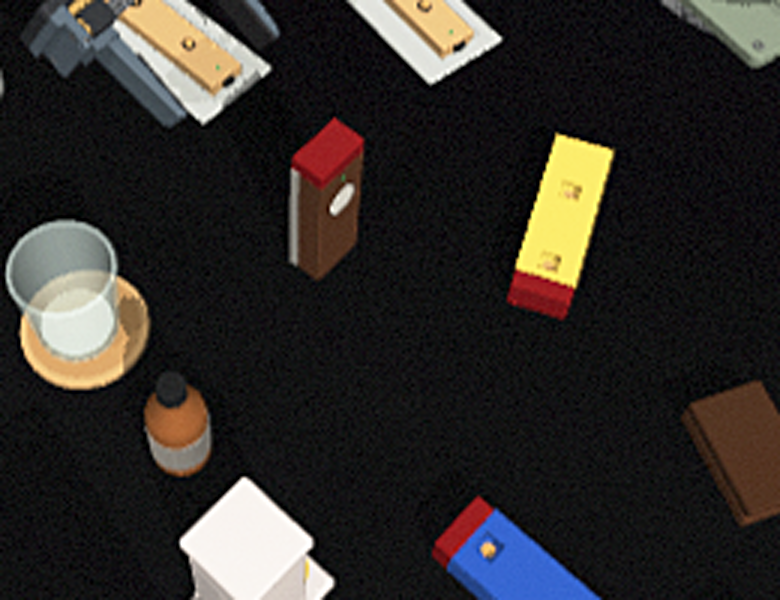

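```bash
python3 -m handwheel '0 -3 0 -0.0005 0 -0.02 0.09;0 -9 0 -0.001 0 -0.045 0.09;0 -16 0 -0.001 0 -0.075 0.09;0 -23 0 -0.002 0 -0.105 0.09;0 -30 0 -0.002 0 -0.135 0.09;0 -37 0 -0.003 0 -0.16 0.09;0 -44 0 -0.003 0 -0.175 0.09;0 -51 0 -0.003 0 -0.183 0.09;0 -57 0 -0.003 0 -0.183 0.09;0 -60 0 -0.003 0 -0.183 0.09;0 -60 0 -0.003 0 -0.183 0.09'
python3 - <<'E'
from h import *
u=np.array([-.244,.97,0]); mid=np.array([525.4,39.8,75]); R=Rtool(14.1,55)
G=mid+3*u; need(G-110*R[:,0],R,True); need(G,R,True); print(state()["qpos"].round(1))
E
```

```text
time_s: 10.8
ee_pos: [526.2, 32.7, 299.9]
ee_rot: [-170.7, 89.9, 113.7]
force: [0.3, 0.6, -0.4]
gripper_width: 89.9
need [  0.3  -55.08  -0.14] [ 0.1728  0.0015 -0.0844] TCP [506.5 115.  127.2]
need [  0.3  -55.08  -0.14] [0.2358 0.001  0.0058] TCP [528.5  27.6  64.1]
[  2.3  11.5  86.7   0.1  81.8 -12.2]
```

```bash
python3 -m handwheel '0 -4 0 0.005 0 -0.025 0.09;0 -10 0 0.015 0 -0.055 0.09;0 -17 0 0.03 0 -0.084 0.09;0 -24 0 0.05 0 -0.095 0.09;0 -31 0 0.075 0.001 -0.095 0.09;0 -38 0 0.1 0.001 -0.09 0.09;0 -45 0 0.125 0.001 -0.085 0.09;0 -51 0 0.15 0.001 -0.085 0.09;0 -55 0 0.168 0.001 -0.084 0.09;0 -55 0 0.173 0.0015 -0.084 0.09;0 -55 0 0.173 0.0015 -0.084 0.09;0 -55 0 0.173 0.0015 -0.084 0.09'
python3 - <<'E'
from h import *
state(); shot("wrist","w2")
u=np.array([-.244,.97,0]); mid=np.array([525.4,39.8,75]); R=Rtool(14.1,55)
G=mid+3*u; need(G,R,True); print(state()["qpos"].round(1))
print("face corners",proj("wrist",[mid+15*u+b*np.array([.97,.244,0])+[0,0,h] for h in(-75,75) for b in(-24,24)]).round().tolist())
E
```

```text
time_s: 11.8
ee_pos: [509.1, 111.1, 127.5]
ee_rot: [-0.0, 35.2, -76.0]
force: [-0.2, -0.1, -0.3]
gripper_width: 89.9
need [-0.05 -0.15  0.08] [ 0.1066 -0.0014 -0.0025] TCP [528.5  27.6  64.1]
[ 39.3  32.1 104.7 -48.7  79.6  51. ]
face corners [[245.0, 108.0], [308.0, 107.0], [238.0, 313.0], [314.0, 313.0]]
```

View pics/w2.png

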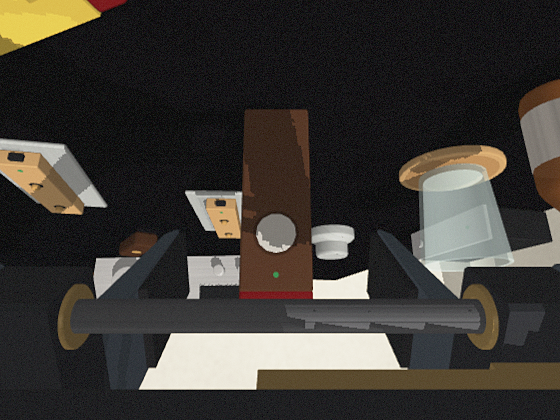

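The wrist view shows the remote upright between the open fingers, face and button towards the gripper. Its bottom corners at (246,109) and (308,110) match the prediction, so I approach and regrip.

```bash
python3 -m handwheel '0 0 0 0.005 -0.001 -0.001 0.09;0 0 0 0.02 -0.0014 -0.0025 0.09;0 0 0 0.04 -0.0014 -0.0025 0.09;0 0 0 0.06 -0.0014 -0.0025 0.09;0 0 0 0.08 -0.0014 -0.0025 0.09;0 0 0 0.095 -0.0014 -0.0025 0.09;0 0 0 0.103 -0.0014 -0.0025 0.09;0 0 0 0.1065 -0.0014 -0.0025 0.09;0 0 0 0.1065 -0.0014 -0.0025 0.09;0 0 0 0.1065 -0.0014 -0.0025 0.09'; python3 -m handwheel '0 0 0 0 0 0 0.075;0 0 0 0 0 0 0.064;0 0 0 0 0 0 0.056;0 0 0 0 0 0 0.052;0 0 0 0 0 0 0.05;0 0 0 0 0 0 0.048;0 0 0 0 0 0 0.046;0 0 0 0 0 0 0.044;0 0 0 0 0 0 0.042;0 0 0 0 0 0 0.042' 8;  python3 -m handwheel '0 0 0 0 0 0 0.042;0 0 0 0 0 0 0.042;0 0 0 0 0 0 0.042' 25
python3 - <<'E'
from h import *
s=state(); A=Ro.from_euler('xyz',s["ee_rot"],degrees=True).as_matrix(); g=s["ee_pos"]-19*A[:,0]; print("g",g.round(1))
need([*g[:2],120],Rtool(14.1,55),True)
need([515,-150,140],Rtool(11.5,-35),True)
E
```

```text
time_s: 12.68
ee_pos: [528.6, 28.6, 64.1]
ee_rot: [0.1, 35.1, -75.9]
force: [-0.6, 0.4, 0.2]
gripper_width: 90.4
time_s: 13.52
ee_pos: [528.2, 28.3, 63.6]
ee_rot: [0.0, 35.1, -75.9]
force: [-0.7, 1.2, 1.0]
gripper_width: 48.2
time_s: 13.77
ee_pos: [528.2, 28.3, 63.6]
ee_rot: [0.0, 35.1, -75.9]
force: [-0.4, 1.5, 1.5]
gripper_width: 47.7
g [524.5  43.4  74.5]
need [-0.01 -0.1   0.  ] [-0.0262  0.      0.0373] TCP [528.3  28.3 109.1]
need [ 2.84 89.88 -0.51] [ 0.0949 -0.0558  0.1411] TCP [ 512.8 -139.3  124.4]
```

```bash
python3 -m handwheel '0 0 0 -0.002 0 0.003 0.042;0 0 0 -0.006 0 0.009 0.042;0 0 0 -0.013 0 0.018 0.042;0 0 0 -0.022 0 0.03 0.042;0 0 0 -0.03 0 0.042 0.042;0 0 0 -0.035 0 0.049 0.042;0 0 0 -0.037 0 0.053 0.042;0 0 0 -0.037 0 0.053 0.042'
python3 - <<'E'
from h import *
a=cv2.imread("pics/scene0.png")[130:195,200:275]; b=cv2.imread("pics/side0.png")[245:330,252:327]
a=cv2.resize(a,None,fx=5,fy=5,interpolation=cv2.INTER_CUBIC); b=cv2.resize(b,None,fx=5,fy=5,interpolation=cv2.INTER_CUBIC)
o=np.zeros((425,750,3),np.uint8); o[:a.shape[0],:375]=a; o[:,375:]=b; cv2.imwrite("pics/rest.png",o)
c=np.array([516.2,-213.8]);
def P(x,y,z): return [c[0]+x*.199+y*.98,c[1]-x*.98+y*.199,z]
pts=[P(45,0,25),P(-25,0,25)]+[P(x,y,20) for x in(-73,73) for y in(-18,18)]
print(((proj("scene",pts)-[200,130]+.5)*5).round().tolist()); print(((proj("side",pts)-[252,245]+.5)*5+[375,0]).round().tolist())
need([515,-150,140],Rtool(11.5,-35),True)
E
```

```text
time_s: 14.43
ee_pos: [528.5, 28.1, 129.4]
ee_rot: [0.2, 35.1, -75.8]
force: [0.1, 0.3, -1.4]
gripper_width: 47.8
[[124.0, 99.0], [214.0, 171.0], [303.0, 208.0], [253.0, 248.0], [116.0, 60.0], [66.0, 96.0]]
[[598.0, 270.0], [543.0, 142.0], [471.0, 77.0], [546.0, 56.0], [580.0, 344.0], [662.0, 320.0]]
need [ 2.79 89.85 -0.64] [ 0.1324 -0.056   0.0873] TCP [ 512.8 -139.3  124.4]
```

View pics/rest.png

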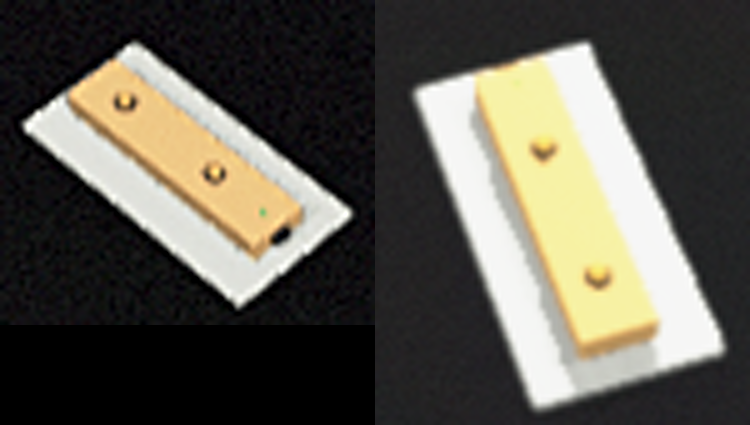

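The pins are at (125,100) and (214,172) in the scene crop and (598,272) and (543,146) in the side crop. That confirms the rest at about (516,-214) with its x at -78.5°. Now the second quarter turn, on the way over.

```bash
python3 -m handwheel '0 3 0 0.002 -0.001 0.002 0.042;0.2 8 0 0.008 -0.003 0.006 0.042;0.4 14 -0.1 0.017 -0.007 0.012 0.042;0.6 20 -0.1 0.027 -0.011 0.019 0.042;0.8 26 -0.2 0.038 -0.016 0.026 0.042;1 32 -0.2 0.049 -0.021 0.033 0.042;1.2 38 -0.3 0.06 -0.026 0.04 0.042;1.4 44 -0.3 0.07 -0.03 0.047 0.042;1.6 50 -0.4 0.08 -0.034 0.054 0.042;1.8 56 -0.4 0.09 -0.038 0.061 0.042;2 62 -0.5 0.1 -0.042 0.068 0.042;2.1 67 -0.5 0.108 -0.046 0.073 0.042'
python3 - <<'E'
from h import *
need([516,-214,120],Rtool(11.5,-35),True); print(state()["qpos"].round(1))
E
```

```text
time_s: 15.43
ee_pos: [515.1, -111.3, 126.0]
ee_rot: [178.5, 77.6, 100.6]
force: [0.8, -0.7, -1.8]
gripper_width: 47.9
need [ 0.6  22.65 -0.08] [ 0.0017 -0.0205  0.0923] TCP [ 513.8 -203.3  104.4]
[-20.2  21.3  99.9  11.6  65.6 -37.7]
```

```bash
python3 -m handwheel '0.1 5 0 0 -0.003 0.014 0.042;0.2 10 0 0 -0.006 0.028 0.042;0.4 15 0 0.001 -0.01 0.044 0.042;0.5 19 0 0.001 -0.013 0.058 0.042;0.6 21.5 0 0.001 -0.016 0.072 0.042;0.6 22.6 0 0.0015 -0.019 0.083 0.042;0.6 22.6 0 0.0017 -0.02 0.089 0.042;0.6 22.6 0 0.0017 -0.0205 0.092 0.042;0.6 22.6 0 0.0017 -0.0205 0.0923 0.042;0.6 22.6 0 0.0017 -0.0205 0.0923 0.042'
python3 - <<'E'
from h import *
state()
im=shot("scene","c3"); im2=shot("side","s3")
a=cv2.resize(im[80:220,150:330,::-1],None,fx=3,fy=3,interpolation=cv2.INTER_CUBIC);cv2.imwrite("pics/c3z.png",a)
s=state();A=Ro.from_euler('xyz',s["ee_rot"],degrees=True).as_matrix(); g=s["ee_pos"]-19*A[:,0]; print("g",g.round(1))
y=np.radians(-78.5); ux=np.array([np.cos(y),np.sin(y),0]); uy=np.array([-ux[1],ux[0],0]); mid=g+0.5*ux-[0,0,3.7]
print("pred top corners tail(+-y), nose",((proj("scene",[mid+a*ux+b*uy+[0,0,15] for a in(-75,75) for b in(-24,24)])-[150,80])*3).round().tolist())
need([516.2,-214.3,44.7],Rtool(11.5,-35),True); print(s["qpos"].round(1),s["ee_rot"])
E
```

```text
time_s: 16.27
ee_pos: [514.3, -200.7, 105.4]
ee_rot: [179.9, 55.3, 101.5]
force: [-0.4, -0.3, -1.9]
gripper_width: 47.9
g [ 516.4 -211.3  121. ]
pred top corners tail(+-y), nose [[334.0, 185.0], [291.0, 219.0], [209.0, 91.0], [165.0, 120.0]]
need [0.12 0.32 0.  ] [ 0.0611 -0.0009  0.0457] TCP [ 514.  -203.6   29.1]
[-36.1  34.7  87.8  22.7  84.9 -55.3] [179.87616641  55.32117728 101.50076892]
```

View pics/c3z.png

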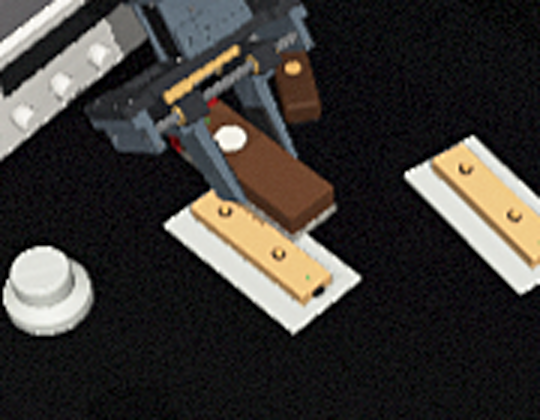

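```bash
python3 -m handwheel '0 0.3 0 0.003 0 0.003 0.042;0 0.3 0 0.012 0 0.009 0.042;0 0.3 0 0.025 -0.001 0.018 0.042;0 0.3 0 0.038 -0.001 0.028 0.042;0 0.3 0 0.049 -0.001 0.036 0.042;0 0.3 0 0.056 -0.001 0.042 0.042;0 0.3 0 0.06 -0.001 0.0448 0.042;0 0.3 0 0.061 -0.001 0.0457 0.042;0 0.3 0 0.061 -0.001 0.0457 0.042;0 0.3 0 0.061 -0.001 0.0457 0.042'
python3 - <<'E'
from h import *
state(); im=shot("scene","c4");shot("side","s4")
s=state();A=Ro.from_euler('xyz',s["ee_rot"],degrees=True).as_matrix(); g=s["ee_pos"]-19*A[:,0]; print("g",g.round(1),s["force"].round(1))
need([516.2,-214,38.7],Rtool(11.5,-35),True)
E
```

```text
time_s: 17.2
ee_pos: [514.3, -204.9, 29.1]
ee_rot: [179.8, 55.0, 101.4]
force: [0.4, -0.4, -1.9]
gripper_width: 48.1
g [ 516.4 -215.6   44.6] [ 0.4 -0.4 -1.9]
need [ 0.07  0.03 -0.06] [0.0058 0.0001 0.0021] TCP [ 514.  -203.3   23.1]
```

```bash
python3 -m handwheel '0 0 0 0.0016 0 -0.0004 0.042;0 0 0 0.0024 0 0 0.042;0 0 0 0.0032 0 0.0006 0.042;0 0 0 0.004 0 0.0012 0.042;0 0 0 0.004 0 0.0012 0.042;0 0 0 0.004 0 0.0012 0.042'; python3 -m handwheel '0 0 0 0.0008 0 0.0006 0.042;0 0 0 0.0008 0 0.0006 0.042;0 0 0 0.0008 0 0.0006 0.042';  python3 -m handwheel '0 0 0 0.0004 0 0.0003 0.042;0 0 0 0.0004 0 0.0003 0.042;0 0 0 0.0004 0 0.0003 0.042'
```

```text
time_s: 17.8
ee_pos: [513.6, -203.4, 24.5]
ee_rot: [179.9, 55.0, 101.5]
force: [-1.0, -0.5, -1.7]
gripper_width: 48.1
time_s: 18.05
ee_pos: [513.6, -203.5, 23.5]
ee_rot: [179.9, 55.0, 101.5]
force: [0.5, 0.1, -1.2]
gripper_width: 47.9
time_s: 18.3
ee_pos: [513.7, -203.5, 23.2]
ee_rot: [179.9, 55.0, 101.4]
force: [-0.4, -0.9, -1.2]
gripper_width: 48.0
```

```bash
python3 -m handwheel '0 0 0 0.0004 0 0.0003 0.042;0 0 0 0.0004 0 0.0003 0.042;0 0 0 0.0004 0 0.0003 0.042'; python3 -m handwheel '0 0 0 0.0004 0 0.0003 0.042;0 0 0 0.0004 0 0.0003 0.042;0 0 0 0.0004 0 0.0003 0.042'
```

```text
time_s: 18.55
ee_pos: [513.7, -203.5, 23.2]
ee_rot: [179.9, 55.0, 101.4]
force: [0.0, -1.3, 4.1]
gripper_width: 47.7
time_s: 18.8
ee_pos: [513.7, -203.5, 23.2]
ee_rot: [179.9, 55.0, 101.4]
force: [-1.1, -2.1, 6.8]
gripper_width: 47.9
```

```bash
python3 -m handwheel '0 0 0 -0.0004 0 -0.0003 0.045;0 0 0 -0.0004 0 -0.0003 0.047;0 0 0 -0.0004 0 -0.0003 0.048' 4; python3 -m handwheel '0 0 0 -0.0004 0 -0.0003 0.05;0 0 0 -0.0004 0 -0.0003 0.054;0 0 0 -0.0004 0 -0.0003 0.06;0 0 0 -0.0004 0 -0.0003 0.066;0 0 0 -0.0004 0 -0.0003 0.07;0 0 0 -0.0004 0 -0.0003 0.074;0 0 0 -0.0004 0 -0.0003 0.074'; python3 -m handwheel '0 0 0 -0.003 0 0 0.074;0 0 0 -0.012 0 0 0.074;0 0 0 -0.028 0 0 0.08;0 0 0 -0.05 0 0 0.09;0 0 0 -0.075 0 0 0.09;0 0 0 -0.095 0 0 0.09;0 0 0 -0.11 0 0 0.09;0 0 0 -0.12 0 0 0.09;0 0 0 -0.12 0 0 0.09'
python3 - <<'E'
from h import *
need([450,0,330],Rtool(11.5,0))
E
```

```text
time_s: 19.05
ee_pos: [513.7, -203.6, 22.7]
ee_rot: [179.9, 55.0, 101.4]
force: [-0.7, -0.0, 0.7]
gripper_width: 48.0
time_s: 19.63
ee_pos: [513.6, -203.5, 23.0]
ee_rot: [179.9, 55.0, 101.5]
force: [-0.1, 0.3, 0.3]
gripper_width: 73.7
time_s: 20.38
ee_pos: [528.2, -272.8, 123.3]
ee_rot: [179.6, 55.2, 101.2]
force: [-0.1, -0.3, -0.3]
gripper_width: 89.9
need [ 3.00e-02 -3.48e+01 -2.20e-01] [-0.0083 -0.0217 -0.3503] TCP [450.   0. 330.]
```

Released and clear. I raise the arm out of the way and look from both cameras.

```bash
python3 -m handwheel '0 0 0 -0.02 0 -0.015 0.09;0 -2 0 -0.05 0 -0.035 0.09;0 -7 0 -0.08 -0.002 -0.06 0.09;0 -13 0 -0.09 -0.004 -0.095 0.09;0 -19 0 -0.08 -0.007 -0.13 0.09;0 -25 0 -0.07 -0.01 -0.165 0.09;0 -30 0 -0.06 -0.013 -0.2 0.09;0 -35 0 -0.05 -0.016 -0.235 0.09;0 -35 0 -0.04 -0.019 -0.27 0.09;0 -35 0 -0.03 -0.02 -0.3 0.09;0 -35 0 -0.03 -0.02 -0.3 0.09;0 -35 0 -0.03 -0.02 -0.3 0.09'
python3 - <<'E'
from h import *
im=shot("scene","c5"); im2=shot("side","s5")
o=np.zeros((560,780,3),np.uint8)
a=cv2.resize(im[120:200,190:282,::-1],None,fx=4,fy=4,interpolation=cv2.INTER_CUBIC); b=cv2.resize(im2[245:330,248:335,::-1],None,fx=4,fy=4,interpolation=cv2.INTER_CUBIC)
o[:320,:368]=a; o[:340,390:390+348]=b
o[345:345+210,:280]=cv2.resize(im[:,:,::-1],(280,210)); o[345:345+210,390:670]=cv2.resize(im2[:,:,::-1],(280,210)); cv2.imwrite("pics/fin.png",o)
c=np.array([516.2,-214.0])
def P(x,y,z): return [c[0]+x*.199+y*.98,c[1]-x*.98+y*.199,z]
for h in(50,55):
    pts=[P(x,y,h) for x in(-75,75) for y in(-24,24)]
    print(h,((proj("scene",pts)-[190,120]+.5)*4).round().tolist(),((proj("side",pts)-[248,245]+.5)*4+[390,0]).round().tolist())
# other things: changed pixels vs start
for n,f in(("scene","c5"),("side","s5")):
    d=cv2.absdiff(cv2.imread(f"pics/{n}0.png"),cv2.imread(f"pics/{f}.png")).max(2)>60
    k,l,st,ce=cv2.connectedComponentsWithStats(cv2.morphologyEx(d.astype(np.uint8),cv2.MORPH_OPEN,np.ones((2,2))))
    print(n,[tuple(map(int,x)) for x in st[1:] if x[4]>12])
E
```

```text
time_s: 21.38
ee_pos: [461.3, -49.8, 318.2]
ee_rot: [74.7, 89.9, -3.5]
force: [-0.1, 0.1, -0.1]
gripper_width: 90.1
50 [[290.0, 174.0], [235.0, 217.0], [132.0, 51.0], [78.0, 90.0]] [[471.0, 29.0], [552.0, 7.0], [561.0, 251.0], [650.0, 224.0]]
55 [[289.0, 169.0], [235.0, 212.0], [132.0, 46.0], [77.0, 84.0]] [[470.0, 23.0], [552.0, 1.0], [561.0, 245.0], [651.0, 219.0]]
scene [(275, 0, 46, 13, 468), (391, 0, 42, 115, 1991), (435, 0, 51, 126, 2532), (296, 11, 37, 52, 807), (277, 16, 39, 12, 193), (213, 29, 29, 43, 640), (278, 40, 5, 12, 49), (336, 46, 7, 16, 51), (527, 46, 23, 39, 124), (284, 54, 11, 7, 40), (290, 57, 39, 32, 273), (481, 56, 7, 7, 16), (465, 59, 11, 4, 23), (268, 60, 11, 9, 53), (285, 64, 22, 18, 80), (202, 71, 21, 18, 117), (490, 74, 7, 11, 32), (248, 82, 13, 10, 42), (454, 86, 74, 65, 1144), (261, 89, 22, 34, 227), (446, 93, 7, 9, 59), (439, 107, 14, 33, 230), (398, 112, 28, 37, 336), (457, 122, 5, 8, 17), (469, 133, 16, 17, 148), (211, 134, 52, 46, 975), (472, 148, 11, 6, 32), (280, 240, 65, 59, 1476)]
side [(235, 4, 30, 15, 147), (218, 16, 51, 34, 859), (216, 53, 26, 30, 542), (279, 55, 14, 6, 68), (249, 64, 53, 20, 399), (0, 69, 56, 90, 1809), (197, 70, 8, 8, 34), (244, 80, 14, 9, 78), (76, 85, 47, 124, 1238), (218, 86, 25, 9, 109), (228, 86, 54, 15, 205), (294, 90, 4, 5, 19), (272, 94, 11, 35, 234), (204, 96, 12, 16, 120), (220, 109, 8, 14, 92), (226, 129, 4, 9, 29), (263, 153, 37, 40, 794), (0, 181, 10, 40, 223), (83, 184, 18, 20, 213), (87, 204, 29, 13, 271), (12, 212, 44, 29, 516), (25, 234, 12, 10, 70), (81, 235, 30, 32, 572), (270, 248, 44, 68, 1496), (14, 264, 7, 10, 39), (0, 267, 4, 18, 43), (0, 286, 6, 34, 128), (0, 327, 46, 80, 1568), (41, 335, 5, 5, 20), (48, 363, 16, 57, 466), (0, 365, 26, 37, 147), (49, 400, 2, 8, 16), (13, 413, 21, 7, 71), (50, 413, 2, 7, 14)]
```

View pics/fin.png

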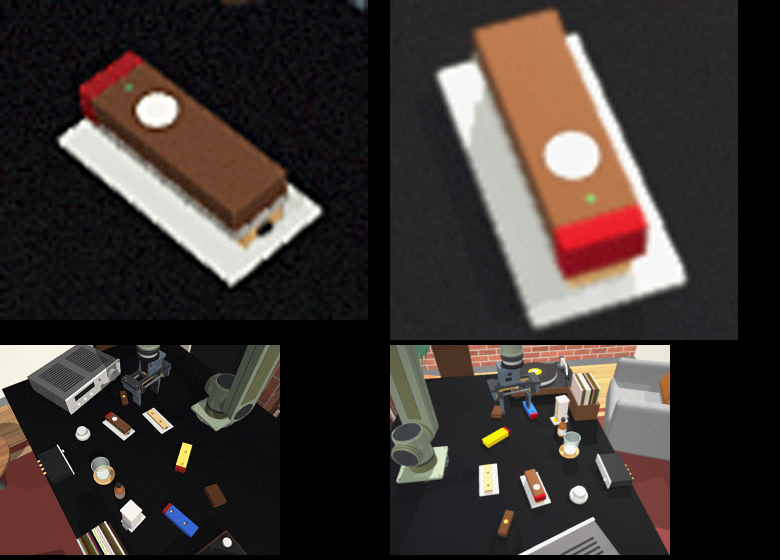

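```bash
python3 -c "
from workcell import env
print(env.job_done())"
```

```text
the job is handed in; nothing more can be done
None
```

The remote is on the far charging rest, face up with its red end towards the amplifier, and let go. I handed the job in at about 21.5 s of the 54 s allowed.

I turned it in two quarter turns. I gripped it with the tool tilted, stood it gently on its tail end and let go. Then I regripped it from the other side and finished the turn on the way to the rest. It was lowered onto the pins until it touched.

**Seating:** it touched down at the calculated seated height, with the TCP at 23.2 mm against 23.1 mm expected; the wrong way round it would have stopped 5 mm higher. After release, its top corners in the scene view lie within about 1 px of where a seated remote should be. The side view agrees.

**Other things:** comparing the first and last pictures, only the robot, the remote and the rest's outline had changed. The brush was partly hidden by the gripper in the last scene picture, but showed no change in the side view.

**Forces:** the highest outside force reported at the end of any move was about 7 N, when it touched down on the rest. No check failed.

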